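# Close the drive enclosure and latch its hatch cover

### The arm

A 6-joint arm with a two-finger parallel gripper is mounted at the origin on the work surface; the furniture and walls round the work are solid. World frame = base frame: x ahead of the robot, y to its left, z up, the work surface at z = 0. Lengths are in m, angles in degrees, forces in N, time in s.
With the tool pointing down it reaches from about 0.375 to 0.9 m from the base axis. Payload 3.1 kg.
Tool frame: the origin (TCP) lies on the centre line of the jaws, within the pads' length; the fingertips stand 25 mm ahead of it and the grasp point (between the pads) lies 6 mm ahead of it; y points along the fingers, x is the direction in which the jaws open and shut, and the axes are right-handed (so a half turn about y gives the same grasp; the last joint's range is limited). The gripper opens to 87 mm and grips with 3 to 60 N. Pads are 19 mm wide; open, the fingers measure 117 mm over their backs; the gripper's body (75 mm by 190 mm) begins 51 mm behind the grasp point.
Start: joints at [54.803, 30.224, 82.088, -0, 67.689, -10.227], TCP at [0.264, 0.567, 0.218] pointing down, gripper open.
Joint ranges: [-176.69, 176.69], [-43.24, 126.21], [12.49, 139.97], [-82, 262], [0, 151.66], [-163.58, 163.58]. Speed limits (degrees/s): [159.86, 159.86, 180, 180, 180, 180].

### API

Orientations are given as a 3x3 rotation matrix whose columns are the frame's x, y, z axes.
In Python, from rig import * gives the robot as it stands.
- The arm moves only by the tool play_rows, never from a script. Its argument "commands" is a list of rows, each a list of 2 entries, a list of its own where there are three numbers: the shift along the world's x, y, z in m, then the turn, a rotation vector about the world's x, y, z in rad. A call has 1 to 10 rows; each row is the pose to reach, as a shift and turn from the pose commanded when the call began; what a row does not reach only later rows make up. A row lasts 1/8 s, in which the tool goes at most 62.5 mm and 10.7 degrees, less where a joint would pass 70% of its speed; a pose out of reach is approached as far as the arm can. A call with a gripper value outside its range is refused whole. "gripper" is the finger opening in m, from 0 to 0.087, set as the call begins (left out, the last holds). The fingers move at their own pace and stop on an object; the grip force is fixed at half the most. Time passes only in rows, so rows that repeat a pose let the fingers close. It gives the time, the measured TCP pose, the force and the opening at its end, in the units of the state.
- read_state(): the state, without advancing time (a new reading comes with each control period).
- capture(name): name is "side" or "top"; returns a dict with "frame" (400x640x3 uint8, red, green, blue), "depth" (400x640 float32, m along the optical axis (not along the pixel's ray), 0 where there is no reading), "mtx" (3x3 intrinsics, pixels), "dist_coeffs" ([k1, k2, p1, p2, k3] as OpenCV has them; the pictures are not rectified), "cam_to_world" (4x4, takes a point from camera to world coordinates). Camera axes: x right, y down, z forward; pixel columns grow to the right and rows downward; lengths in m; the calibration is good to about 2 mm. A picture is of the moment at which its call begins.
- hand_in(): hands the job in, once; it reports no verdict.
The state is a dict: "time_s": time; "joint_positions": joint angles; "qvel": joint speeds; "tau": joint torques, N m; "position": TCP position; "tcp_rot": TCP orientation; "force": force on the tool from outside, world axes, zero at the start; "moment": the same for the moment, N m; "opening": opening from 0.0 (shut) to 1.0 (fully open).
Only numpy, scipy, OpenCV 4.12 (cv2) and the standard library are available. Lean on these libraries where they do the work, as an engineer would, in place of code of your own. Each camera call takes 0.05 s, during which the arm holds its last target. There are 200 camera calls.

### The job

Close up the blue drive enclosure: pick up the pale aluminium hatch cover by its black bar handle, set it (do not drop it) into the opening on top of the enclosure, either way round, until its plate lies flat on the rim, and let go of it while both latches are still open. Then take each red wing grip in turn and turn it clockwise a quarter turn, so that its hidden tongue swings under the end edge of the opening; leave the other things on the bench where they stand.

Things in the scene. Friction and masses are not known exactly. Their poses are not given: they have to be found in the camera images.
- enclosure: blue sheet-metal box, fixed to the bench, 220 (its x) x 150 (its y) x 110 mm high; origin at the centre of its underside, z up. In its top is an oblong opening 180 x 110 mm in a 20 mm wide, 6 mm thick rim; a motor inside stays more than 40 mm below the rim
- opening (a point): centre of the opening, level with the top of the rim (110 mm above the bench); axes as the enclosure's
- cover: loose pale aluminium hatch cover, 0.44 kg, plate 200 (its x) x 130 (its y) x 6 mm, z up; origin 20 mm below the centre of the plate's underside, level with the feet of its four studs, on which it stands on the bench at the start. Black studs 12 mm thick, 20 long, tapered over the lowest 9, at x +-81.5, y +-46.5 mm; 2.5 mm play all round in the opening. Fits either way round
- seat (a point): centre of the underside of the cover's plate; meets the opening point when the cover is home. The two steel tongues hang 9 to 15 mm below this level, reach 45 mm from their wing grip's axis and pass 3 mm under the rim
- handle (a point): middle of the cover's black bar handle, over the cover's centre, 40 mm above the plate's underside (34 above its top). Bar 80 mm long along the cover's y, 12 thick (x), 14 high, on two legs 12 mm wide at y +-34. Unlatched wing blades stand 49 mm off along x (41 mm when turned to 0.25): open the fingers only part way
- wing_a (a point): on the turning axis of red wing grip A, mid-height of its blade; 54 mm from the cover's centre toward the cover's +x, 36 mm above the plate's underside. Blade 60 mm long (this point's y; the point turns with it), 10 thick, 30 high, on a 28 mm hub. White mark: end under which the hidden tongue points. The handle bar is 48 mm from this axis: open the fingers only part way
- wing_b (a point): on the turning axis of red wing grip B, mid-height of its blade; 54 mm from the cover's centre toward the cover's -x, 36 mm above the plate's underside. Blade 60 mm long (this point's y; the point turns with it), 10 thick, 30 high, on a 28 mm hub. White mark: end under which the hidden tongue points. The handle bar is 48 mm from this axis: open the fingers only part way
- knob_a (a joint): turn of wing grip A, rad, growing CLOCKWISE seen from above. 0: blade and tongue along the cover's y, white mark toward +y, unlatched. 1.57: tongue points to the cover's +x end, under the rim (latched). Light friction (0.06 Nm), stays where left, stops at 0 and 1.6; starts at 0 to 0.25. Blade direction = cover's y turned clockwise by this value
- knob_b (a joint): turn of wing grip B, rad, growing CLOCKWISE seen from above. 0: blade and tongue along the cover's y, white mark toward -y, unlatched. 1.57: tongue points to the cover's -x end, under the rim (latched). Light friction (0.06 Nm), stays where left, stops at 0 and 1.6; starts at 0 to 0.25. Blade direction = cover's y turned clockwise by this value
- bottle: white glue bottle, 46 mm across, 101 mm high, bystander; origin at the centre of its foot
- weight: grey block weight with a dark top, 62 x 62 x 51 mm, bystander; origin at the centre of its foot

How it is judged:
By the outcome, as a careful person would: the job done as asked, in the order asked, and still so for the second after the job is handed in, with the robot touching nothing.
It also fails if it takes over 51 s, if anything falls off the work surface, if the arm or the gripper's body presses on something with over 40 N, if the wrist force passes 120 N, or if a joint passes its speed limit or range.

## Working session

There is one attempt and no reset: what is moved stays moved. The work goes in short steps, Python scripts to look and compute and a tool call to move; the robot and the scene stay as the last step left them, time stands still between calls to the robot, and variables do not carry over. Pictures are saved under pics/ and viewed, about 8 in all and at most 12, crops included, and the job is handed in when it is done.

Besides the shell and the picture viewer there is one more tool, called after ">>>" by a JSON object that holds its "api" and its "payload". play_rows: Moves the arm, as the interface text tells. Its arguments: {"type":"object","properties":{"commands":{"type":"array"},"gripper":{"type":"number"}},"required":["commands"]}

```bash
mkdir -p pics; ls; python3 - <<'E'
from rig import *
import cv2,numpy as np
s=read_state();print(s)
ims=[]
for n in("side","top"):
    c=capture(n);np.savez(f"c_{n}.npz",**c);print(n,c["mtx"].tolist(),c["dist_coeffs"],np.round(c["cam_to_world"],3).tolist(),(c["depth"]>0).mean())
    cv2.imwrite(f"pics/{n}0.png",c["frame"][:,:,::-1])
E
```

```text
pics
{'time_s': 0.0, 'joint_positions': array([ 5.48017336e+01,  3.02789112e+01,  8.21580280e+01, -3.72532076e-03,
        6.76904636e+01, -1.02280639e+01]), 'qvel': array([ 0.01257995, -0.08074934, -0.02431748, -0.05055175, -0.02169898,
       -0.09210055]), 'tau': array([ 8.26473879e-04, -4.40050292e+01, -1.76597178e+01,  6.34914148e-02,
        5.83246630e-02, -1.48025256e-04]), 'position': array([0.26338918, 0.56594163, 0.21676315]), 'tcp_rot': array([[ 4.22123074e-01, -1.23254390e-03, -9.06537694e-01],
       [ 9.06535865e-01, -1.85171167e-03,  4.22124740e-01],
       [-2.19893370e-03, -9.99997526e-01,  3.35695026e-04]]), 'force': array([-0.29267039, -0.14134371,  0.19662266]), 'moment': array([-0.02349334, -0.01249276, -0.0194941 ]), 'opening': 1.0023107247499627}
side [[471.18552285087225, 0.0, 324.66138661412504], [0.0, 471.18552285087225, 197.87924217905478], [0.0, 0.0, 1.0]] [0.01891903 0.         0.         0.         0.        ] [[-0.998, -0.039, 0.04, 0.602], [-0.054, 0.454, -0.889, 0.685], [0.016, -0.89, -0.456, 0.516], [0.0, 0.0, 0.0, 1.0]] 0.99601171875
top [[386.68536986911846, 0.0, 317.3679061102767], [0.0, 386.68536986911846, 198.43688618160803], [0.0, 0.0, 1.0]] [0.01654075 0.         0.         0.         0.        ] [[0.008, -0.998, 0.062, 0.554], [-1.0, -0.008, 0.014, -0.196], [-0.014, -0.062, -0.998, 0.931], [0.0, 0.0, 0.0, 1.0]] 0.99601171875
```

View pics/side0.png

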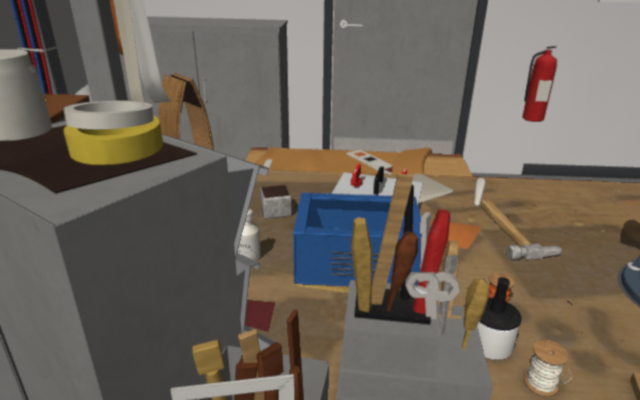

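View pics/top0.png

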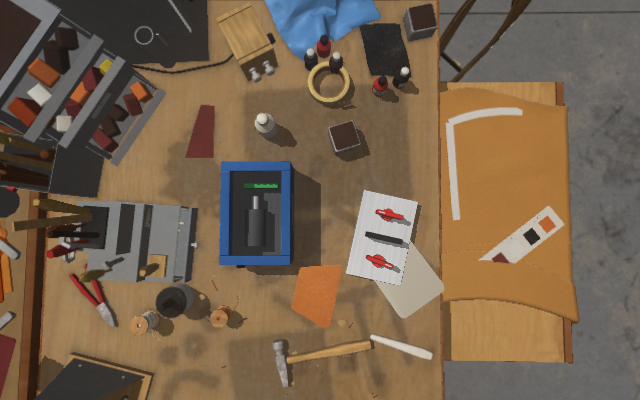

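The top view shows the open blue enclosure around (256,214). The cover, with its red wings and black bar, is around (383,238). The bottle is at (264,124) and the weight at (344,137). In the side view, the cover is partly hidden behind the box and tools at (370,183).

```bash
cat > h.py <<'E'
import numpy as np,cv2
def load(n): return dict(np.load(f"c_{n}.npz"))
def ray(c,uv):
    p=cv2.undistortPoints(np.array(uv,float).reshape(-1,1,2),c["mtx"],c["dist_coeffs"]).reshape(-1,2)
    d=np.c_[p,np.ones(len(p))]@c["cam_to_world"][:3,:3].T
    return c["cam_to_world"][:3,3],d
def onz(c,uv,z):
    o,d=ray(c,uv); return o+d*((z-o[2])/d[:,2])[:,None]
def world(c):   # depth image -> world map
    h,w=c["depth"].shape; v,u=np.mgrid[:h,:w]
    o,d=ray(c,np.stack([u,v],-1).reshape(-1,2)); return (o+d*c["depth"].reshape(-1,1)).reshape(h,w,3)
def tri(c1,p1,c2,p2):
    o1,d1=ray(c1,[p1]);o2,d2=ray(c2,[p2]);d1=d1[0];d2=d2[0]
    t=np.linalg.lstsq(np.c_[d1,-d2],o2-o1,rcond=None)[0]
    a=o1+d1*t[0];b=o2+d2*t[1]; return (a+b)/2,np.linalg.norm(a-b)
def masks(c):
    hsv=cv2.cvtColor(c["frame"],cv2.COLOR_RGB2HSV);H,S,V=cv2.split(hsv)
    return dict(blue=(abs(H.astype(int)-110)<12)&(S>150)&(V>60),red=((H<6)|(H>172))&(S>160)&(V>110),
      white=(S<40)&(V>185),black=V<50)
def roi(m,x0,x1,y0,y1):
    r=np.zeros(m.shape,np.uint8);r[y0:y1,x0:x1]=m[y0:y1,x0:x1];return r
def rect(m):
    cs=cv2.findContours(m,cv2.RETR_EXTERNAL,cv2.CHAIN_APPROX_NONE)[0];return max(cs,key=cv2.contourArea)
E
python3 - <<'E'
from h import *
np.set_printoptions(precision=4,suppress=True)
t=load("top");W=world(t);m=masks(t)
b=roi(m["blue"],200,310,150,275);cb=rect(b)
print("rim z med",np.percentile(W[...,2][b>0],[10,50,90]))
pts=onz(t,cb.reshape(-1,2),.11);r=cv2.minAreaRect(pts[:,:2].astype(np.float32));print("rim",r)
cw=rect(roi(m["white"]|m["red"]|m["black"],335,425,185,290)); ww=roi(m["white"],335,425,185,290)
print("plate z",np.percentile(W[...,2][ww>0],[10,50,90]))
cw=rect(ww);cw=cv2.convexHull(cw);pts=onz(t,cw.reshape(-1,2),.026);r=cv2.minAreaRect(pts[:,:2].astype(np.float32));print("plate",r)
n,l,st,ce=cv2.connectedComponentsWithStats(roi(m["red"],335,425,185,290))
for i in range(1,n):
  if st[i,4]>15:
    P=W[l==i];top=P[:,2]>np.percentile(P[:,2],95)-.006;q=onz(t,np.argwhere(l==i)[:,::-1],.071)[top]
    print("red",ce[i],st[i,4],np.percentile(P[:,2],[5,50,95]),q.mean(0),cv2.minAreaRect(q[:,:2].astype(np.float32)))
bk=roi(m["black"],355,415,215,260);P=W[bk>0];tp=P[:,2]>.055
print("bar z",np.percentile(P[:,2],[10,50,90]),cv2.minAreaRect(P[tp][:,:2].astype(np.float32)))
# side
s=load("side");ms=masks(s);WS=world(s)
n,l,st,ce=cv2.connectedComponentsWithStats(roi(ms["red"],335,415,160,195))
for i in range(1,n):
  if st[i,4]>8: print("sred",ce[i],st[i],np.median(WS[l==i],0))
bs=rect(roi(ms["blue"],285,425,185,290));P=WS[roi(ms["blue"],285,425,185,290)>0];print("side rim z",np.percentile(P[:,2],[90,97,99]))
# obstacle heights
for y0 in np.arange(-.55,.7,.1):
  print(round(y0,2),[round(float(np.percentile(W[...,2][(abs(W[...,1]-y0)<.05)&(abs(W[...,0]-x)<.05)],99)),2) if ((abs(W[...,1]-y0)<.05)&(abs(W[...,0]-x)<.05)).any() else None for x in np.arange(.05,1,.1)])
for a,c,(x0,x1,y0,y1),k in(("t",t,(335,425,185,290),6),("s",s,(280,440,160,290),5)):
  cv2.imwrite(f"pics/{a}crop.png",cv2.resize(c["frame"][y0:y1,x0:x1,::-1],None,fx=k,fy=k,interpolation=cv2.INTER_CUBIC)[:600,:800])
E
```

```text
rim z med [0.1092 0.1111 0.1129]
rim ((0.5836135745048523, -0.050899751484394073), (0.19591528177261353, 0.14683856070041656), 0.5039282441139221)
plate z [0.0248 0.0269 0.029 ]
plate ((0.5135411024093628, -0.33127957582473755), (0.1278328150510788, 0.21215499937534332), 77.78238677978516)
red [389.982  213.5135] 111 [0.0412 0.0715 0.0738] [ 0.5728 -0.3466  0.071 ] ((0.573819100856781, -0.34370309114456177), (0.05764739215373993, 0.009156963787972927), 76.37532043457031)
red [386.2  217.75] 20 [0.0408 0.0434 0.0444] [ 0.5649 -0.3363  0.071 ] ((0.5644965767860413, -0.3364623188972473), (0.01601642370223999, 0.005916748195886612), 76.38253784179688)
red [377.6111 260.4306] 144 [0.0408 0.0702 0.0733] [ 0.4697 -0.3176  0.071 ] ((0.4683798551559448, -0.32117101550102234), (0.05797094851732254, 0.009005086496472359), 72.19339752197266)
bar z [0.0449 0.0529 0.0645] ((0.5306627750396729, -0.29488053917884827), (0.00018439638370182365, 0.0043401760049164295), 76.63151550292969)
sred [355.5432 176.4691] [352 164   9  22  81] [ 0.577  -0.33    0.0572]
side rim z [0.1121 0.1129 0.1134]
-0.55 [None, None, -0.07, -0.04, -0.05, -0.06, -0.06, -0.06, -0.06, 0.11]
-0.45 [None, 0.0, 0.01, 0.01, 0.0, 0.03, 0.03, 0.0, 0.0, 0.04]
-0.35 [None, 0.0, 0.02, 0.0, 0.07, 0.07, 0.03, 0.0, 0.07, 0.06]
-0.25 [None, 0.0, 0.02, 0.0, 0.03, 0.05, 0.03, 0.05, 0.03, 0.07]
-0.15 [None, 0.02, 0.03, 0.01, 0.11, 0.93, 0.11, 0.0, 0.03, 0.07]
-0.05 [None, 0.0, 0.03, 0.0, 0.11, 0.06, 0.11, 0.1, 0.09, 0.11]
0.05 [None, 0.0, 0.0, 0.05, 0.11, 0.11, 0.11, 0.01, 0.01, 0.25]
0.15 [None, 0.02, 0.0, 0.12, 0.18, 0.1, 0.0, 0.33, 0.34, 0.26]
0.25 [None, 0.13, 0.18, 0.06, 0.29, 0.33, 0.34, 0.36, 0.37, 0.27]
0.35 [None, None, 0.19, 0.01, 0.1, 0.0, 0.24, 0.32, 0.29, 0.22]
0.45 [None, 0.0, 0.0, 0.0, 0.0, 0.0, 0.22, 0.22, 0.18, None]
0.55 [None, 0.02, 0.02, 0.02, 0.02, 0.05, 0.06, 0.02, None, None]
0.65 [None, None, None, None, None, None, None, None, None, None]
```

View pics/tcrop.png

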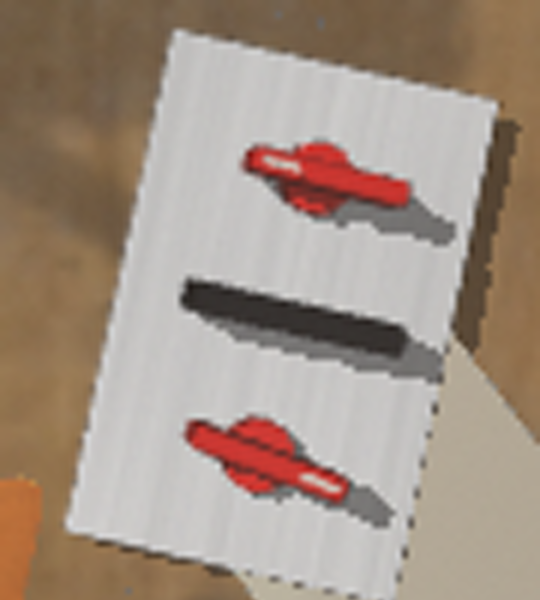

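The crop shows wing A (top) with its white mark to the left (world +y) and wing B (bottom) with its mark to the right (-y). The bar lies between them, and the cover's yaw is about -12°. The rim contour came out short, so I'll refine it with depth edges and check the heights from two views.

```bash
python3 - <<'E'
from h import *
np.set_printoptions(precision=4,suppress=True)
t=load("top");W=world(t);s=load("side");WS=world(s)
m=((W[...,2]>.100)&(W[...,2]<.125));k=rect(roi(m,195,315,145,280))
p=onz(t,k.reshape(-1,2),.11);r=cv2.minAreaRect(p[:,:2].astype(np.float32));print("rim outer",r)
full=roi(m,195,315,145,280);cs,hi=cv2.findContours(full,cv2.RETR_CCOMP,cv2.CHAIN_APPROX_NONE)
for c,h in zip(cs,hi[0]):
  if h[3]>=0 and cv2.contourArea(c)>500: print("hole",cv2.minAreaRect(onz(t,c.reshape(-1,2),.11)[:,:2].astype(np.float32)))
print("corners px top",cv2.approxPolyDP(k,6,True).reshape(-1,2).tolist())
mp=(abs(W[...,2]-.026)<.006);mp=cv2.morphologyEx(roi(mp|(W[...,2]>.032),335,425,180,295),cv2.MORPH_OPEN,np.ones((5,5)))
k=rect(mp);print("plate",cv2.minAreaRect(onz(t,k.reshape(-1,2),.026)[:,:2].astype(np.float32)))
# bar by color: top face at ~.067
V=t["frame"].max(2);bk=roi((V<75)&(W[...,2]>.05),360,410,220,250);k=rect(bk)
q=onz(t,k.reshape(-1,2),.067);print("bar",cv2.minAreaRect(q[:,:2].astype(np.float32)),np.percentile(W[bk>0][:,2],[50,95]))
# side: rim top points & wing A
ms=(abs(WS[...,2]-.11)<.006)&masks(s)["blue"];P=WS[roi(ms,285,430,180,290)>0];print("side rim x,y range",P.min(0),P.max(0))
R=roi(masks(s)["red"],350,364,160,180);v,u=np.where(R);i=v<v.min()+3;pt=(u[i].mean(),v.min())
print("A tri",pt,tri(t,(390,213.5),s,(pt[0],pt[1]+2)))
V=s["frame"].max(2);B=roi((V<60),370,390,163,192);v,u=np.where(B);print("bar side px",u.mean(),v.min(),v.max(),np.median(WS[B>0],0))
print("bar tri (near/+y end)",tri(t,(335+187/6,185+293/6),s,(u[v<v.min()+4].mean(),v.min()+1)))
E
```

```text
rim outer ((0.5731722116470337, -0.05160941183567047), (0.21689170598983765, 0.14989006519317627), 0.5356566905975342)
hole ((0.5739215016365051, -0.051292240619659424), (0.18081238865852356, 0.11227057129144669), 0.5560885071754456)
corners px top [[221, 162], [219, 263], [290, 264], [290, 162]]
plate ((0.5206734538078308, -0.33290836215019226), (0.12972846627235413, 0.19955623149871826), 77.82527160644531)
bar ((0.5204722881317139, -0.33198681473731995), (0.08038052916526794, 0.010994655080139637), 77.7162857055664) [0.0675 0.0701]
side rim x,y range [ 0.4671 -0.1205  0.1041] [0.6832 0.0263 0.1141]
A tri (np.float64(358.125), np.int64(164)) (array([ 0.5724, -0.3436,  0.0772]), np.float64(0.003673653238393909))
bar side px 378.2878787878788 167 191 [ 0.5241 -0.3025  0.0597]
bar tri (near/+y end) (array([ 0.5257, -0.2888,  0.0976]), np.float64(0.008203457279218798))
```

>>> {"api": "play_rows", "payload": {"commands": [[[0, 0, 0.24], [0, 0, 0]], [[0, 0, 0.24], [0, 0, 0]], [[0, 0, 0.24], [0, 0, 0]], [[0, 0, 0.24], [0, 0, 0]], [[0.2, -0.37, 0.24], [0, 0, -0.55]], [[0.2, -0.37, 0.24], [0, 0, -0.55]], [[0.2, -0.37, 0.24], [0, 0, -0.55]], [[0.2, -0.37, 0.24], [0, 0, -0.55]], [[0.2, -0.37, 0.24], [0, 0, -0.55]], [[0.2, -0.37, 0.24], [0, 0, -0.55]]], "gripper": 0.04}}

```text
time_s: 1.35
position: [0.4425, 0.2348, 0.4574]
tcp_rot: [[0.834, -0.0, -0.552], [0.552, -0.0, 0.834], [-0.0, -1.0, 0.0]]
force: [0.9, 0.3, 0.7]
opening: 0.458
```

>>> {"api": "play_rows", "payload": {"commands": [[[0.02, -0.3, 0], [0, 0, -0.5]], [[0.02, -0.3, 0], [0, 0, -0.5]], [[0.02, -0.3, 0], [0, 0, -0.5]], [[0.02, -0.3, 0], [0, 0, -0.5]], [[0.02, -0.3, 0], [0, 0, -0.5]], [[0.0565, -0.529, -0.258], [0, 0, -0.798]], [[0.0565, -0.529, -0.258], [0, 0, -0.798]], [[0.0565, -0.529, -0.258], [0, 0, -0.798]], [[0.0565, -0.529, -0.258], [0, 0, -0.798]], [[0.0565, -0.529, -0.258], [0, 0, -0.798]]]}}

```text
time_s: 2.6
position: [0.4948, -0.2708, 0.2236]
tcp_rot: [[0.977, -0.0, 0.212], [-0.212, 0.0, 0.977], [-0.0, -1.0, 0.0]]
force: [0.9, 0.2, 0.9]
opening: 0.463
```

>>> {"api": "play_rows", "payload": {"commands": [[[0, 0, 0], [0, 0, 0]], [[0, 0, 0], [0, 0, 0]], [[0, 0, 0], [0, 0, 0]]]}}

```text
time_s: 2.98
position: [0.4956, -0.269, 0.2271]
tcp_rot: [[0.978, 0.002, 0.21], [-0.21, -0.002, 0.978], [0.003, -1.0, -0.001]]
force: [0.2, -0.7, 0.8]
opening: 0.459
```

```bash
python3 - <<'E'
from rig import *
import cv2,numpy as np
for n in("side","top"):
    c=capture(n);np.savez(f"c_{n}.npz",**c)
    f=c["frame"][140:300,210:450] if n=="top" else c["frame"][60:220,260:500]
    cv2.imwrite(f"pics/{n}1.png",cv2.resize(f[:,:,::-1],None,fx=3,fy=3,interpolation=cv2.INTER_CUBIC))
s=read_state();print(s["position"],s["tcp_rot"],s["joint_positions"])
E
```

```text
[ 0.49560952 -0.26895686  0.22715384] [[ 0.97768691  0.00243984  0.2100532 ]
 [-0.21004888 -0.00191181  0.97768902]
 [ 0.00278699 -0.9999952  -0.00135667]] [-3.98435484e+01  2.47912984e+01  9.05170269e+01  6.04927318e-03
  6.45141615e+01 -2.77207703e+01]
```

View pics/side1.png

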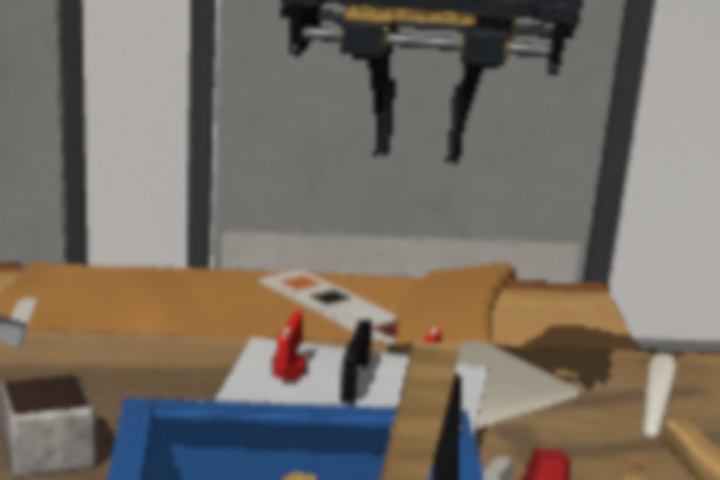

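The side view shows the open fingers hanging at (380,150)/(455,155), with the cover standing undisturbed below and the bar at (355,360).

>>> {"api": "play_rows", "payload": {"commands": [[[0.025, -0.063, -0.06], [0, 0, 0]], [[0.025, -0.063, -0.06], [0, 0, 0]], [[0.025, -0.063, -0.06], [0, 0, 0]], [[0.025, -0.063, -0.09], [0, 0, 0]], [[0.025, -0.063, -0.11], [0, 0, 0]], [[0.025, -0.063, -0.13], [0, 0, 0]], [[0.025, -0.063, -0.145], [0, 0, 0]], [[0.025, -0.063, -0.155], [0, 0, 0]], [[0.025, -0.063, -0.161], [0, 0, 0]], [[0.025, -0.063, -0.161], [0, 0, 0]]]}}

```text
time_s: 4.32
position: [0.52, -0.3325, 0.0643]
tcp_rot: [[0.977, -0.0, 0.211], [-0.211, 0.0, 0.977], [-0.0, -1.0, 0.0]]
force: [0.2, -0.6, 0.3]
opening: 0.457
```

```bash
python3 - <<'E'
from rig import *
import cv2,numpy as np
c=capture("side");np.savez(f"c_side.npz",**c)
f=c["frame"][110:210,300:450]
g=capture("top")["frame"][170:300,310:470]
a=cv2.resize(f[:,:,::-1],(600,400),interpolation=cv2.INTER_CUBIC)
cv2.imwrite(f"pics/side2.png",a)
s=read_state();print(s["position"],s["force"])
E
```

```text
[ 0.52028443 -0.33288064  0.06476116] [ 0.08036626  0.58878514 -0.03420936]
```

View pics/side2.png

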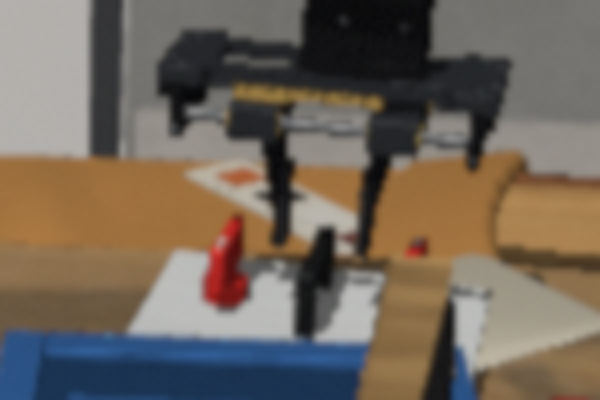

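The fingertips, at (283,240) and (363,250), straddle the bar at (322,250), and there is no contact force. I'll close now.

>>> {"api": "play_rows", "payload": {"commands": [[[0, 0, 0], [0, 0, 0]], [[0, 0, 0], [0, 0, 0]], [[0, 0, 0], [0, 0, 0]], [[0, 0, 0], [0, 0, 0]], [[0, 0, 0], [0, 0, 0]], [[0, 0, 0.01], [0, 0, 0]], [[0, 0, 0.03], [0, 0, 0]], [[0, 0, 0.05], [0, 0, 0]], [[0, 0, 0.06], [0, 0, 0]], [[0, 0, 0.06], [0, 0, 0]]], "gripper": 0.0}}

```text
time_s: 5.68
position: [0.5205, -0.333, 0.1254]
tcp_rot: [[0.977, 0.002, 0.211], [-0.211, -0.001, 0.977], [0.002, -1.0, -0.001]]
force: [1.2, 0.1, 0.0]
opening: 0.003
```

The fingers shut fully, so the grip missed. I'll look again and compare the projections.

```bash
python3 - <<'E'
from rig import *
from h import *
np.set_printoptions(precision=4,suppress=True)
def proj(c,P):
    M=np.linalg.inv(c["cam_to_world"]);return cv2.projectPoints(np.array(P,float),cv2.Rodrigues(M[:3,:3])[0],M[:3,3],c["mtx"],c["dist_coeffs"])[0].reshape(-1,2)
s=load("side")
print("expected in side2 crop: tips, bar ends", (proj(s,[[.5203-.019,-.329,.040],[.5203+.019,-.337,.040],[.5287,-.293,.06],[.512,-.371,.06]])-[300,110])*4)
a=capture("side");b=capture("top")
for n,c in(("side",a),("top",b)): np.savez(f"c_{n}.npz",**c)
f=cv2.resize(a["frame"][90:210,300:450,::-1],(500,400),interpolation=cv2.INTER_CUBIC)
g=cv2.resize(b["frame"][160:300,310:450,::-1],(400,400),interpolation=cv2.INTER_CUBIC)[:,:300]
cv2.imwrite("pics/m3.png",np.hstack([f,g]))
st=read_state();print(st["position"],st["opening"],proj(a,[st["position"]-[0,0,.025]]))
E
```

```text
expected in side2 crop: tips, bar ends [[347.0069 295.6476]
 [282.1344 287.5239]
 [305.4345 289.1877]
 [327.4117 235.5684]]
[ 0.5197 -0.3323  0.124 ] 0.009404333176604983 [[380.6376 159.9972]]
```

View pics/m3.png

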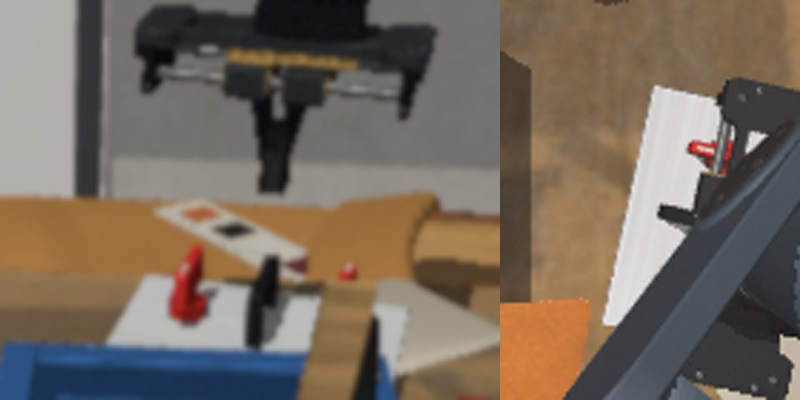

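```bash
python3 - <<'E'
from h import *
np.set_printoptions(precision=4,suppress=True)
s=load("side");W=world(s)
for v in range(115,154,3):
    u=np.arange(372,392);r=[(int(x),W[v,x].round(3).tolist()) for x in u if s["frame"][v,x].max()<70 and -.45<W[v,x,1]<-.2]
    if r: print(v,len(r),r[len(r)//2])
# crop: u=300+px*.3; row=90+px*.3
t=load("top");T=world(t)
d=(t["frame"].max(2)<90)&(T[...,2]>.1)&(T[...,2]<.3)
P=T[roi(d,330,450,170,300)>0];print(P.min(0),P.max(0))
d2=(T[...,2]>.17)&(T[...,2]<.21)
P=T[roi(d2&(t["frame"].max(2)<90),370,460,180,300)>0];print(len(P),np.percentile(P,[2,50,98],axis=0) if len(P) else 0)
E
```

```text
115 16 (380, [0.531, -0.299, 0.216])
118 17 (380, [0.529, -0.32, 0.203])
121 14 (385, [0.518, -0.32, 0.197])
124 12 (385, [0.517, -0.321, 0.189])
127 13 (383, [0.521, -0.323, 0.182])
130 12 (383, [0.52, -0.321, 0.175])
133 11 (382, [0.521, -0.336, 0.163])
136 10 (382, [0.521, -0.334, 0.157])
139 8 (383, [0.519, -0.321, 0.154])
142 9 (382, [0.52, -0.325, 0.146])
145 8 (382, [0.52, -0.318, 0.141])
[ 0.421  -0.3858  0.2045] [ 0.6176 -0.2848  0.3   ]
6 [[ 0.533  -0.3123  0.2048]
 [ 0.543  -0.2987  0.2084]
 [ 0.6035 -0.2967  0.2091]]
```

Depth puts the fingertips at z≈0.137 while the reported TCP is 0.124, when they should be 25 mm below it. The real tool therefore sits about 37 mm higher than the stated geometry says, although x and y agree. I'll trust what the camera sees: reopen, go lower and re-measure.

>>> {"api": "play_rows", "payload": {"commands": [[[0, 0, 0], [0, 0, 0]], [[0, 0, 0], [0, 0, 0]], [[0, 0, 0], [0, 0, 0]], [[0, 0, -0.02], [0, 0, 0]], [[0, 0, -0.04], [0, 0, 0]], [[0, 0, -0.055], [0, 0, 0]], [[0, 0, -0.07], [0, 0, 0]], [[0, 0, -0.075], [0, 0, 0]], [[0, 0, -0.08], [0, 0, 0]], [[0, 0, -0.08], [0, 0, 0]]], "gripper": 0.04}}

```text
time_s: 7.02
position: [0.52, -0.3326, 0.0443]
tcp_rot: [[0.977, 0.0, 0.211], [-0.211, -0.0, 0.977], [0.0, -1.0, -0.0]]
force: [0.7, -0.2, -0.7]
opening: 0.459
```

```bash
cat >> h.py <<'E'
def tips(s,x,y,zmax=.2):   # lowest dark/finger points in side depth near (x,y)
    W=world(s);d=(s["frame"].max(2)<70)&(abs(W[...,0]-x)<.045)&(abs(W[...,1]-y)<.022)&(W[...,2]<zmax)
    return W,d
E
python3 - <<'E'
from rig import *
from h import *
np.set_printoptions(precision=3,suppress=True)
st=read_state();s=capture("side");np.savez("c_side.npz",**s);print(st["position"],st["force"],st["opening"])
W,d=tips(s,*st["position"][:2])
for v in range(130,190,2):
    u=np.where(d[v])[0]
    if len(u): print(v,[(int(a),W[v,a].round(3).tolist()) for a in u[[0,len(u)//2,-1]]])
cv2.imwrite("pics/s4.png",cv2.resize(s["frame"][110:210,310:430,::-1],(720,600),interpolation=cv2.INTER_CUBIC))
E
```

```text
[ 0.52  -0.333  0.044] [ 0.671 -0.178 -0.657] 0.4592468980088315
130 [(374, [0.541, -0.311, 0.178]), (377, [0.534, -0.313, 0.178]), (390, [0.506, -0.311, 0.179])]
132 [(370, [0.547, -0.354, 0.159]), (375, [0.538, -0.311, 0.174]), (389, [0.508, -0.312, 0.174])]
134 [(372, [0.544, -0.322, 0.165]), (373, [0.542, -0.324, 0.164]), (374, [0.54, -0.311, 0.169])]
136 [(363, [0.564, -0.314, 0.162]), (370, [0.549, -0.314, 0.163]), (378, [0.531, -0.311, 0.165])]
138 [(363, [0.564, -0.316, 0.157]), (370, [0.548, -0.315, 0.158]), (376, [0.535, -0.314, 0.159])]
140 [(374, [0.539, -0.313, 0.154]), (375, [0.537, -0.311, 0.155]), (375, [0.537, -0.311, 0.155])]
144 [(371, [0.544, -0.338, 0.135]), (398, [0.485, -0.317, 0.145]), (402, [0.476, -0.315, 0.146])]
146 [(370, [0.546, -0.329, 0.134]), (371, [0.543, -0.344, 0.128]), (371, [0.543, -0.344, 0.128])]
152 [(369, [0.548, -0.329, 0.119]), (370, [0.545, -0.333, 0.118]), (370, [0.545, -0.333, 0.118])]
154 [(366, [0.554, -0.33, 0.113]), (368, [0.55, -0.33, 0.114]), (370, [0.545, -0.334, 0.112])]
156 [(366, [0.554, -0.328, 0.109]), (368, [0.55, -0.329, 0.
[... 599 characters left out ...]
4, -0.317, 0.086])]
170 [(368, [0.547, -0.331, 0.073]), (381, [0.516, -0.347, 0.068]), (392, [0.493, -0.317, 0.082])]
172 [(368, [0.547, -0.327, 0.07]), (380, [0.519, -0.328, 0.071]), (391, [0.495, -0.318, 0.076])]
174 [(367, [0.549, -0.328, 0.064]), (379, [0.522, -0.315, 0.071]), (392, [0.491, -0.333, 0.064])]
176 [(367, [0.549, -0.329, 0.059]), (380, [0.52, -0.314, 0.067]), (392, [0.49, -0.334, 0.059])]
178 [(368, [0.546, -0.327, 0.055]), (388, [0.5, -0.321, 0.059]), (391, [0.494, -0.315, 0.062])]
180 [(389, [0.498, -0.321, 0.054]), (390, [0.496, -0.317, 0.056]), (390, [0.496, -0.317, 0.056])]
184 [(379, [0.518, -0.351, 0.029]), (379, [0.518, -0.351, 0.029]), (379, [0.518, -0.351, 0.029])]
```

View pics/s4.png

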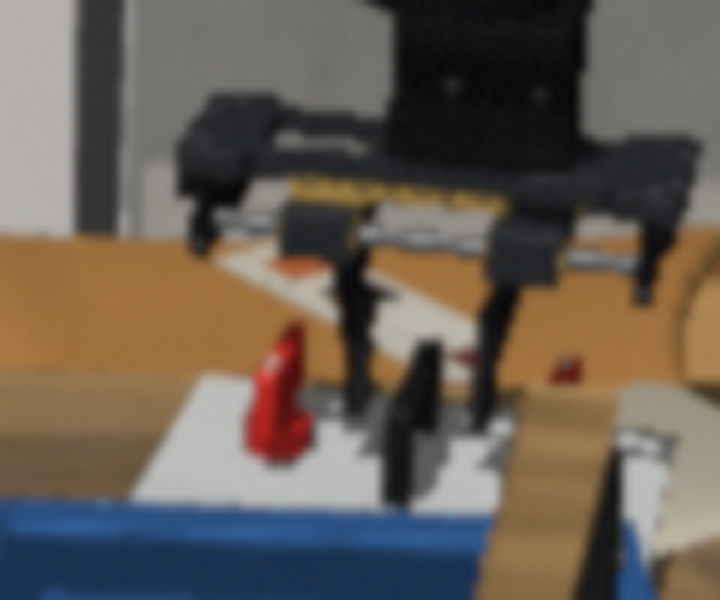

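The tips now stand at z≈0.053 at (355,410)/(485,425) in the crop, either side of the bar. I'll go another 15 mm down, then close and lift slightly.

>>> {"api": "play_rows", "payload": {"commands": [[[0, 0, -0.008], [0, 0, 0]], [[0, 0, -0.015], [0, 0, 0]], [[0, 0, -0.015], [0, 0, 0]]]}}

```text
time_s: 7.45
position: [0.5195, -0.3321, 0.0285]
tcp_rot: [[0.977, -0.001, 0.211], [-0.211, 0.001, 0.977], [-0.002, -1.0, 0.001]]
force: [0.1, 0.6, 0.4]
opening: 0.463
```

>>> {"api": "play_rows", "payload": {"commands": [[[0, 0, 0], [0, 0, 0]], [[0, 0, 0], [0, 0, 0]], [[0, 0, 0], [0, 0, 0]], [[0, 0, 0], [0, 0, 0]], [[0, 0, 0], [0, 0, 0]]], "gripper": 0.0}}

```text
time_s: 8.07
position: [0.5205, -0.3329, 0.0296]
tcp_rot: [[0.977, 0.001, 0.211], [-0.211, -0.001, 0.977], [0.001, -1.0, -0.001]]
force: [1.5, -0.3, 0.4]
opening: 0.13
```

>>> {"api": "play_rows", "payload": {"commands": [[[0, 0, 0.01], [0, 0, 0]], [[0, 0, 0.03], [0, 0, 0]], [[0, 0, 0.06], [0, 0, 0]], [[0, 0, 0.09], [0, 0, 0]], [[0, 0, 0.12], [0, 0, 0]], [[0, 0, 0.145], [0, 0, 0]], [[0, 0, 0.16], [0, 0, 0]], [[0.005, 0.02, 0.165], [0, 0, 0.02]], [[0.012, 0.05, 0.165], [0, 0, 0.05]], [[0.02, 0.085, 0.165], [0, 0, 0.08]]]}}

```text
time_s: 9.32
position: [0.5392, -0.245, 0.1931]
tcp_rot: [[0.991, -0.002, 0.132], [-0.132, 0.003, 0.991], [-0.003, -1.0, 0.002]]
force: [-0.8, 0.3, -3.2]
opening: 0.125
```

>>> {"api": "play_rows", "payload": {"commands": [[[0.008, 0.04, 0], [0, 0, 0.03]], [[0.016, 0.08, 0], [0, 0, 0.06]], [[0.023, 0.12, 0], [0, 0, 0.09]], [[0.029, 0.155, 0], [0, 0, 0.12]], [[0.032, 0.18, 0], [0, 0, 0.135]], [[0.033, 0.193, 0], [0, 0, 0.142]], [[0.033, 0.196, 0], [0, 0, 0.142]], [[0.033, 0.196, 0], [0, 0, 0.142]], [[0.033, 0.196, 0], [0, 0, 0.142]]]}}

```text
time_s: 10.45
position: [0.573, -0.0526, 0.1943]
tcp_rot: [[1.0, -0.0, -0.008], [0.008, -0.0, 1.0], [-0.0, -1.0, -0.0]]
force: [-0.2, -0.3, -4.2]
opening: 0.127
```

```bash
python3 - <<'E'
from rig import *
from h import *
np.set_printoptions(precision=4,suppress=True)
st=read_state();print(st["position"],st["force"],st["opening"],st["time_s"])
s=capture("side");t=capture("top");np.savez("c_side.npz",**s);np.savez("c_top.npz",**t)
f=cv2.resize(s["frame"][90:290,270:440,::-1],(425,500));g=cv2.resize(t["frame"][140:290,190:330,::-1],(375,402))
g=np.vstack([g,np.zeros((98,375,3),np.uint8)]);cv2.imwrite("pics/m5.png",np.hstack([f,g]))
E
```

```text
[ 0.573  -0.0526  0.1943] [-0.1769 -0.2648 -4.2216] 0.127127570363742 10.45
```

View pics/m5.png

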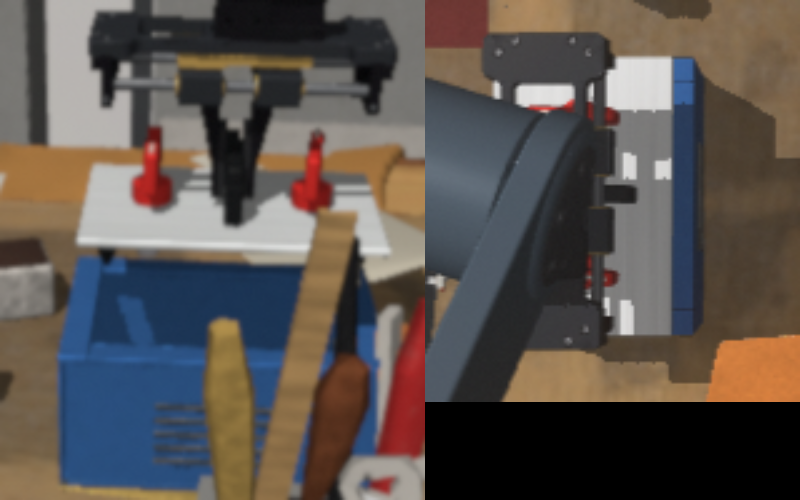

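The cover is held level above the enclosure. The left panel shows the plate's near edge at about (80-390,245) and a stud at (107,255). The right panel shows the -y plate edge at x≈672 just inside the blue rim, with wing and bar ends visible. Next I'll measure the cover's pose against the opening.

```bash
python3 - <<'E'
from h import *
np.set_printoptions(precision=4,suppress=True)
t=load("top");s=load("side");T=world(t);S=world(s)
mt=roi((T[...,2]>.175)&(T[...,2]<.205)&(t["frame"].max(2)>60),185,345,140,290);mt=cv2.morphologyEx(mt,cv2.MORPH_OPEN,np.ones((3,3)))
print("plate top z (top)",np.percentile(T[mt>0][:,2],[10,50,90]))
zt=.191
n=rect(mt).reshape(-1,2);P=onz(t,n,zt);print("top view range",P.min(0),P.max(0))
# -y edge: per row rightmost
E=[];
for v in range(n[:,1].min()+4,n[:,1].max()-4):
    u=np.where(mt[v])[0]
    if len(u): E.append((u.max()+.5,v))
E=onz(t,E,zt);f=np.polyfit(E[:,0],E[:,1],1);print("-y edge: y at x=.5737",np.polyval(f,.5737),"yaw deg",np.degrees(np.arctan(f[0])),np.std(E[:,1]-np.polyval(f,E[:,0])))
E=[]
for u in range(n[:,0].max()-25,n[:,0].max()-3):
    v=np.where(mt[:,u])[0];E.append((u,v.min()-.5,v.max()+.5))
E=np.array(E);a=onz(t,E[:,[0,1]],zt);b=onz(t,E[:,[0,2]],zt);print("+x edge",np.median(a[:,0]),"-x edge",np.median(b[:,0]),"center x",(np.median(a[:,0])+np.median(b[:,0]))/2)
# side: plate pixels
ms=roi((S[...,2]>.172)&(S[...,2]<.2)&(masks(s)["white"]|((s["frame"].min(2)>120))),290,440,120,200)
P=S[ms>0];print("side plate z",np.percentile(P[:,2],[10,50,90]),"x",np.percentile(P[:,0],[.5,99.5]),"y max",np.percentile(P[:,1],[.5,99.5]))
# enclosure in the same side view, x extent of front top edge
mb=roi((abs(S[...,2]-.11)<.005)&masks(s)["blue"],285,430,180,290);P=S[mb>0];print("side rim",P.min(0),P.max(0))
# rim -y edge in this top view
m=roi((T[...,2]>.1)&(T[...,2]<.12)&masks(t)["blue"],270,310,150,275);E=[(np.where(m[v])[0].max()+.5,v) for v in range(165,260) if m[v].any()]
E=onz(t,E,.11);f=np.polyfit(E[:,0],E[:,1],1);print("rim -y edge",np.polyval(f,.5737),np.degrees(np.arctan(f[0])))
E
E
```

```text
plate top z (top) [0.19   0.1917 0.1934]
top view range [ 0.4736 -0.1187  0.191 ] [ 0.6711 -0.0695  0.191 ]
-y edge: y at x=.5737 -0.11841564581388003 yaw deg 0.47217583962880927 0.0004925366410369641
+x edge 0.6718932173591261 -x edge 0.4728385452474641 center x 0.5723658813032951
side plate z [0.1913 0.1927 0.1934] x [0.474  0.6718] y max [-0.113   0.0132]
side rim [ 0.4679 -0.1206  0.105 ] [0.6831 0.0261 0.1144]
rim -y edge -0.12632098989972407 1.8421587526404204bash: E: command not found
```

Cover and opening agree in yaw (0.47° against 0.53°). The cover needs about +1.7 mm in x and +2.3 mm in y, and about 75 mm down. I'll correct, then lower in guarded steps.

>>> {"api": "play_rows", "payload": {"commands": [[[0.0017, 0.0023, -0.01], [0, 0, 0]], [[0.0017, 0.0023, -0.025], [0, 0, 0]], [[0.0017, 0.0023, -0.04], [0, 0, 0]], [[0.0017, 0.0023, -0.05], [0, 0, 0]], [[0.0017, 0.0023, -0.055], [0, 0, 0]], [[0.0017, 0.0023, -0.058], [0, 0, 0]], [[0.0017, 0.0023, -0.061], [0, 0, 0]], [[0.0017, 0.0023, -0.063], [0, 0, 0]], [[0.0017, 0.0023, -0.063], [0, 0, 0]]]}}

```text
time_s: 11.68
position: [0.5747, -0.0493, 0.1314]
tcp_rot: [[1.0, 0.0, -0.009], [0.009, -0.0, 1.0], [0.0, -1.0, -0.0]]
force: [0.3, 0.3, -3.5]
opening: 0.128
```

Feet are in (7 mm) with no contact force. I'll continue slowly.

>>> {"api": "play_rows", "payload": {"commands": [[[0, 0, -0.002], [0, 0, 0]], [[0, 0, -0.004], [0, 0, 0]], [[0, 0, -0.006], [0, 0, 0]], [[0, 0, -0.008], [0, 0, 0]], [[0, 0, -0.009], [0, 0, 0]], [[0, 0, -0.01], [0, 0, 0]], [[0, 0, -0.01], [0, 0, 0]]]}}

```text
time_s: 12.55
position: [0.5746, -0.0493, 0.1213]
tcp_rot: [[1.0, -0.0, -0.009], [0.009, 0.0, 1.0], [-0.0, -1.0, 0.0]]
force: [-0.3, 1.1, -3.9]
opening: 0.137
```

>>> {"api": "play_rows", "payload": {"commands": [[[0, 0, -0.001], [0, 0, 0]], [[0, 0, -0.0015], [0, 0, 0]], [[0, 0, -0.002], [0, 0, 0]], [[0, 0, -0.002], [0, 0, 0]]]}}

```text
time_s: 13.05
position: [0.5747, -0.0493, 0.1196]
tcp_rot: [[1.0, 0.0, -0.009], [0.009, -0.0, 1.0], [0.0, -1.0, -0.0]]
force: [-0.9, 1.0, -1.7]
opening: 0.128
```

>>> {"api": "play_rows", "payload": {"commands": [[[0, 0, -0.0005], [0, 0, 0]], [[0, 0, -0.001], [0, 0, 0]], [[0, 0, -0.001], [0, 0, 0]]]}}

```text
time_s: 13.42
position: [0.5747, -0.0493, 0.1195]
tcp_rot: [[1.0, 0.001, -0.009], [0.009, -0.0, 1.0], [0.0, -1.0, -0.0]]
force: [-2.5, -0.2, 6.6]
opening: 0.13
```

Contact at the expected height. I'll relieve the press, open part way and rise straight up.

>>> {"api": "play_rows", "payload": {"commands": [[[0, 0, 0.0007], [0, 0, 0]], [[0, 0, 0.0007], [0, 0, 0]], [[0, 0, 0.0007], [0, 0, 0]], [[0, 0, 0.0007], [0, 0, 0]], [[0, 0, 0.0007], [0, 0, 0]], [[0, 0, 0.02], [0, 0, 0]], [[0, 0, 0.06], [0, 0, 0]], [[-0.05, -0.1, 0.1], [0, 0, 0]], [[-0.1, -0.15, 0.12], [0, 0, 0]], [[-0.1, -0.2, 0.12], [0, 0, 0]]], "gripper": 0.04}}

```text
time_s: 14.68
position: [0.4895, -0.2075, 0.2309]
tcp_rot: [[1.0, 0.001, -0.01], [0.01, -0.0, 1.0], [0.001, -1.0, -0.0]]
force: [0.1, -1.8, -0.5]
opening: 0.462
```

```bash
cat > wings.py <<'E'
from rig import *
from h import *
import sys
np.set_printoptions(precision=4,suppress=True)
st=read_state();print(st["position"],np.degrees(np.arctan2(st["tcp_rot"][1,0],st["tcp_rot"][0,0])),st["opening"],st["time_s"])
t=capture("top");s=capture("side");np.savez("c_top.npz",**t);np.savez("c_side.npz",**s);T=world(t)
R=roi(masks(t)["red"]|((T[...,2]>.150)&(T[...,2]<.17)&(t["frame"].max(2)>150)),205,310,150,275)
n,l,q,ce=cv2.connectedComponentsWithStats(R)
for i in range(1,n):
  if q[i,4]>25:
    P=T[l==i];ij=np.argwhere(l==i)[:,::-1];top=P[:,2]>.152;g=onz(t,ij,.161)[top]
    if len(g)>5: print("wing",ce[i],np.percentile(P[:,2],[50,95]),cv2.minAreaRect(g[:,:2].astype(np.float32)))
w=roi(masks(t)["white"]&(abs(T[...,2]-.116)<.008),205,310,150,275)
print("plate z",np.percentile(T[w>0][:,2],[5,50,95])); 
for a in((T[...,0]>.64),(T[...,0]<.51),(T[...,1]>-.01),(T[...,1]<-.09)): print(np.median(T[(w>0)&a][:,2]),end=" ")
print(cv2.minAreaRect(onz(t,rect(w).reshape(-1,2),.116)[:,:2].astype(np.float32)))
f=cv2.resize(t["frame"][145:280,190:320,::-1],(481,500),interpolation=cv2.INTER_CUBIC);g=cv2.resize(s["frame"][130:290,285:435,::-1],(319,340));g=np.vstack([g,np.zeros((160,319,3),np.uint8)])
cv2.imwrite(sys.argv[1],np.hstack([f,g]))
E
python3 wings.py pics/m6.png
```

```text
[ 0.4895 -0.2075  0.2309] 0.5957607635301828 0.4615040936688905 14.675
wing [250.4408 184.6184] [0.1613 0.164 ] ((0.6270002126693726, -0.04955339431762695), (0.008046207949519157, 0.05624443292617798), 0.4196942150592804)
wing [249.6506 238.1205] [0.1614 0.1634] ((0.5190719366073608, -0.04962773993611336), (0.05690149590373039, 0.009245941415429115), 82.77210998535156)
plate z [0.1148 0.117  0.1193]
0.11700644405934296 0.11705785659775048 0.11701778089037551 0.11707465497644765 ((0.573764979839325, -0.04849650710821152), (0.19659903645515442, 0.12677663564682007), 0.8035592436790466)
```

View pics/m6.png

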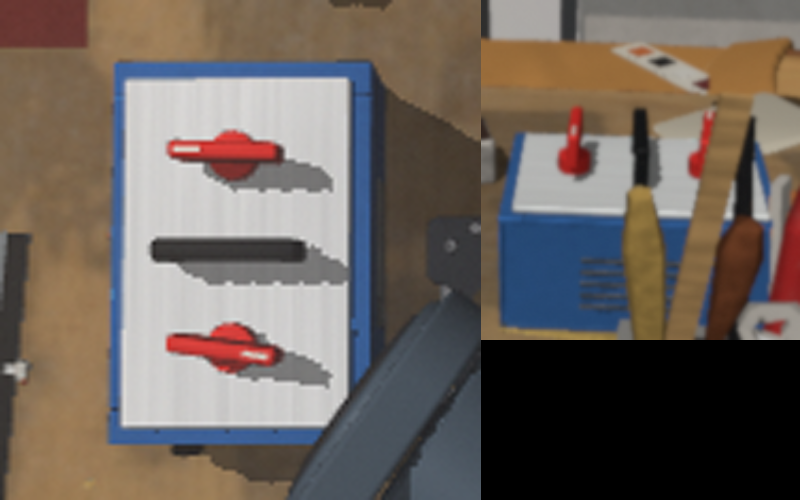

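The cover sits flat, with its plate top at 0.117 on all four sides. Wing A is at (0.627,-0.050), square to the cover, and wing B at (0.519,-0.050), about 8° clockwise. Both are unlatched and the cover is released. Next is wing A.

>>> {"api": "play_rows", "payload": {"commands": [[[0.1375, 0.158, -0.02], [0, 0, 0]], [[0.1375, 0.158, -0.02], [0, 0, 0]], [[0.1375, 0.158, -0.02], [0, 0, 0]], [[0.1375, 0.158, -0.02], [0, 0, 0]], [[0.1375, 0.158, -0.02], [0, 0, 0]], [[0.1375, 0.158, -0.05], [0, 0, 0]], [[0.1375, 0.158, -0.075], [0, 0, 0]], [[0.1375, 0.158, -0.09], [0, 0, 0]], [[0.1375, 0.158, -0.1], [0, 0, 0]], [[0.1375, 0.158, -0.1], [0, 0, 0]]]}}

```text
time_s: 16.02
position: [0.6278, -0.0494, 0.1296]
tcp_rot: [[1.0, -0.001, -0.008], [0.008, 0.0, 1.0], [-0.001, -1.0, 0.0]]
force: [-0.6, 0.1, -0.0]
opening: 0.462
```

>>> {"api": "play_rows", "payload": {"commands": [[[0, 0, 0], [0, 0, 0]], [[0, 0, 0], [0, 0, 0]], [[0, 0, 0], [0, 0, 0]], [[0, 0, 0], [0, 0, 0]], [[0, 0, 0], [0, 0, 0]]], "gripper": 0.0}}

```text
time_s: 16.65
position: [0.6285, -0.0488, 0.1302]
tcp_rot: [[1.0, 0.001, -0.009], [0.009, -0.0, 1.0], [0.001, -1.0, -0.0]]
force: [-0.0, -0.2, 1.7]
opening: 0.113
```

>>> {"api": "play_rows", "payload": {"commands": [[[0, 0, 0], [0, 0, -0.16]], [[0, 0, 0], [0, 0, -0.32]], [[0, 0, 0], [0, 0, -0.48]], [[0, 0, 0], [0, 0, -0.64]], [[0, 0, 0], [0, 0, -0.8]], [[0, 0, 0], [0, 0, -0.96]], [[0, 0, 0], [0, 0, -1.12]], [[0, 0, 0], [0, 0, -1.28]], [[0, 0, 0], [0, 0, -1.44]], [[0, 0, 0], [0, 0, -1.57]]]}}

```text
time_s: 17.9
position: [0.6291, -0.0494, 0.1302]
tcp_rot: [[0.006, 0.002, 1.0], [-1.0, -0.001, 0.006], [0.001, -1.0, 0.002]]
force: [1.0, -1.5, 0.5]
opening: 0.118
```

>>> {"api": "play_rows", "payload": {"commands": [[[0, 0, 0], [0, 0, 0]], [[0, 0, 0], [0, 0, 0]]]}}

```text
time_s: 18.15
position: [0.629, -0.0493, 0.1302]
tcp_rot: [[0.012, 0.002, 1.0], [-1.0, -0.001, 0.012], [0.001, -1.0, 0.002]]
force: [1.4, -1.3, 1.5]
opening: 0.115
```

Turned with a small reaction force. Now release and go to wing B.

>>> {"api": "play_rows", "payload": {"commands": [[[0, 0, 0], [0, 0, 0]], [[0, 0, 0], [0, 0, 0]], [[0, 0, 0], [0, 0, 0]], [[0, 0, 0], [0, 0, 0]], [[0, 0, 0.03], [0, 0, 0]], [[0, 0, 0.07], [0, 0, 0]], [[0, 0, 0.07], [0, 0, 0]]], "gripper": 0.04}}

```text
time_s: 19.02
position: [0.6307, -0.0494, 0.2036]
tcp_rot: [[0.01, 0.008, 1.0], [-1.0, -0.002, 0.01], [0.002, -1.0, 0.008]]
force: [-0.1, 0.2, -0.1]
opening: 0.464
```

>>> {"api": "play_rows", "payload": {"commands": [[[-0.02, 0, 0], [0, 0, 0.16]], [[-0.04, 0, 0], [0, 0, 0.32]], [[-0.06, 0, 0], [0, 0, 0.48]], [[-0.08, 0, 0], [0, 0, 0.64]], [[-0.1, 0, 0], [0, 0, 0.8]], [[-0.109, 0, 0], [0, 0, 0.96]], [[-0.109, 0, 0], [0, 0, 1.12]], [[-0.109, 0, 0], [0, 0, 1.28]], [[-0.109, 0, 0], [0, 0, 1.433]], [[-0.109, 0, 0], [0, 0, 1.433]]]}}

```text
time_s: 20.27
position: [0.5185, -0.0487, 0.199]
tcp_rot: [[0.992, -0.002, 0.129], [-0.129, 0.001, 0.992], [-0.002, -1.0, 0.0]]
force: [-0.1, -0.4, -0.3]
opening: 0.453
```

>>> {"api": "play_rows", "payload": {"commands": [[[0.0005, 0, -0.02], [0, 0, 0]], [[0.0005, 0, -0.04], [0, 0, 0]], [[0.0005, 0, -0.06], [0, 0, 0]], [[0.0005, 0, -0.07], [0, 0, 0]], [[0.0005, 0, -0.07], [0, 0, 0]]]}}

```text
time_s: 20.9
position: [0.5192, -0.0487, 0.1291]
tcp_rot: [[0.992, -0.002, 0.129], [-0.129, 0.001, 0.992], [-0.002, -1.0, 0.0]]
force: [0.3, -0.5, 0.5]
opening: 0.46
```

>>> {"api": "play_rows", "payload": {"commands": [[[0, 0, 0], [0, 0, 0]], [[0, 0, 0], [0, 0, 0]], [[0, 0, 0], [0, 0, 0]], [[0, 0, 0], [0, 0, 0]], [[0, 0, 0], [0, 0, 0]]], "gripper": 0.0}}

```text
time_s: 21.52
position: [0.5201, -0.049, 0.1302]
tcp_rot: [[0.992, 0.001, 0.128], [-0.128, -0.0, 0.992], [0.001, -1.0, -0.0]]
force: [0.8, -0.2, 2.3]
opening: 0.11
```

>>> {"api": "play_rows", "payload": {"commands": [[[0, 0, 0], [0, 0, -0.16]], [[0, 0, 0], [0, 0, -0.32]], [[0, 0, 0], [0, 0, -0.48]], [[0, 0, 0], [0, 0, -0.64]], [[0, 0, 0], [0, 0, -0.8]], [[0, 0, 0], [0, 0, -0.96]], [[0, 0, 0], [0, 0, -1.12]], [[0, 0, 0], [0, 0, -1.28]], [[0, 0, 0], [0, 0, -1.435]], [[0, 0, 0], [0, 0, -1.435]]]}}

```text
time_s: 22.78
position: [0.5209, -0.0497, 0.1303]
tcp_rot: [[0.01, 0.003, 1.0], [-1.0, -0.001, 0.01], [0.001, -1.0, 0.002]]
force: [1.7, -2.8, 0.6]
opening: 0.109
```

>>> {"api": "play_rows", "payload": {"commands": [[[0, 0, 0], [0, 0, 0]], [[0, 0, 0], [0, 0, 0]], [[0, 0, 0], [0, 0, 0]], [[0, 0, 0], [0, 0, 0]], [[0, 0, 0], [0, 0, 0]], [[0, 0, 0.03], [0, 0, 0]], [[0, 0, 0.07], [0, 0, 0]], [[-0.02, -0.05, 0.1], [0, 0, 0]], [[-0.03, -0.11, 0.11], [0, 0, 0]], [[-0.04, -0.17, 0.11], [0, 0, 0]]], "gripper": 0.04}}

```text
time_s: 24.02
position: [0.4801, -0.2206, 0.2414]
tcp_rot: [[0.009, 0.003, 1.0], [-1.0, -0.002, 0.009], [0.002, -1.0, 0.003]]
force: [0.9, 0.7, -0.1]
opening: 0.462
```

>>> {"api": "play_rows", "payload": {"commands": [[[0, -0.05, 0], [0, 0, 0]], [[0, -0.05, 0], [0, 0, 0]], [[0, -0.05, 0], [0, 0, 0]]]}}

```text
time_s: 24.4
position: [0.4792, -0.2683, 0.2395]
tcp_rot: [[0.007, -0.001, 1.0], [-1.0, 0.001, 0.007], [-0.001, -1.0, -0.001]]
force: [-0.3, 0.3, -0.3]
opening: 0.46
```

```bash
python3 wings.py pics/m7.png
```

```text
[ 0.4792 -0.2683  0.2395] -89.58740446280227 0.4595846905938424 24.4
wing [249.379  185.5968] [0.1616 0.1641] ((0.6260530948638916, -0.048588190227746964), (0.058342095464468, 0.0060305967926979065), 1.0814118385314941)
wing [248.4113 239.5968] [0.162  0.1643] ((0.5183980464935303, -0.04870116710662842), (0.05733858048915863, 0.005978715606033802), 1.1369411945343018)
plate z [0.1148 0.1171 0.1194]
0.11711230351685181 0.11708351924357385 0.11711023403746745 0.11713457142204098 ((0.5716482400894165, -0.048303693532943726), (0.19623641669750214, 0.12770727276802063), 0.3946729898452759)
```

View pics/m7.png

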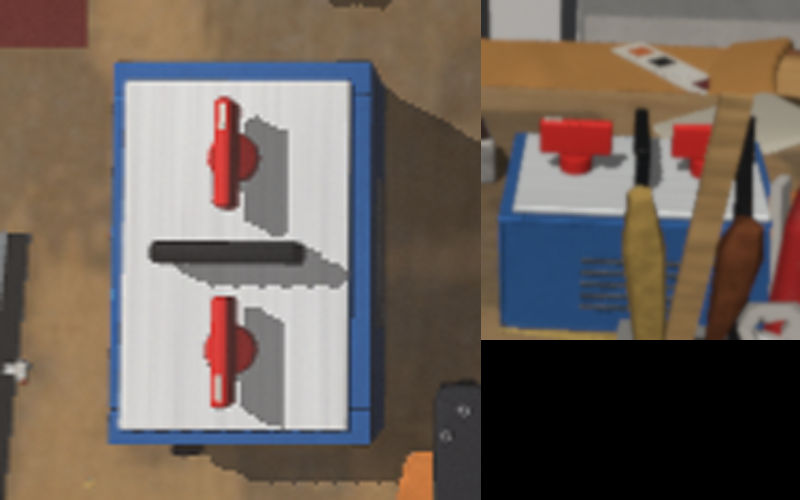

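Both blades lie along the cover's x with their white marks outward (A's at (221,115), B's at (217,388)). The plate is flat at 0.117 on all four sides and the arm is clear, so I'm handing in.

```bash
python3 -c "
from rig import *
print(hand_in())"
```

```text
the job is handed in; nothing more can be done
None
```

The hatch cover is seated in the enclosure and both wing grips are turned a quarter turn clockwise. I handed the job in at about 24.4 s. No verdict is reported.

**What I did:** I picked the cover up by its bar and lowered it in small steps until it touched the rim, peaking at about 10 N. I let go with both latches still open, then turned wing A and wing B in turn.

**Last checks:**
- **Cover:** the plate top reads 0.117 m at all four sides against the 0.116 m expected, so it lies flat.
- **Latches:** both blades lie within about 1° of the cover's long axis, with the white marks pointing at the two ends. The tongues can't be seen, so latching is inferred from the blades.
- **Robot:** the gripper is open and well clear of everything. I never moved near the bottle or the weight, but did not re-measure them.

**What disagreed or failed:**
- **Missed first grasp:** the camera showed the real fingertips about 34 mm higher than the reported tool position and the stated geometry imply. The first grasp closed above the bar without touching anything. I worked from the camera heights after that.
- **Bad measurements:** one two-view estimate of the bar's height (0.098 m) and one colour-based outline of the rim were clearly wrong. I dropped both in favour of the depth-based measurements.

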